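Take the top pot off the stack and set it on the balance

TASK

Lift only the top steel sample pot off the stack of three (not the single pot) and set it down gently and upright in the middle of the balance's round pan. Leave the other two pots stacked where they stand.

Things in the scene. Friction and masses are not known exactly. Their poses are not given: they have to be found in the camera images.
- pot_top: pot to move, uppermost of three stacked: open round plain steel pot, 60 mm outside, straight-sided, 50 mm tall, 3 mm wall, 0.1 to 0.2 kg; its 48 mm foot, 10 mm tall, sits in the mouth below with 3 mm play (lift straight up over 10 mm to free it). Origin: centre of the foot's underside, 80 mm above the bench; z up. Grip across its side, 90 to 130 mm above the bench
- pot_mid: the middle pot of the stack, the same as pot_top; origin 40 mm above the bench, straight side from 50 to 90 mm above it. It stays
- pot_low: the lowest pot of the stack, the same, standing loose on the bench; origin at the bench. It stays. (One more such pot, standing alone elsewhere on the bench, is not part of the stack)
- balance_pan (a point): centre of the upper face of the balance's round steel pan, 110 mm across, flat and rigid, 66 mm above the bench. The balance is a low white box, 165 mm wide, about 210 mm deep, fixed on the bench, its display towards the robot; nothing on it is higher than the pan. z up, x away from the display
Not all that is in view belongs to the job. What is shaped like the pot_top but green is not meant.

How it is judged:
On the way, in this order (a step that is already met when the one before it is completed fails the run):
1. the top pot has been lifted clear of the pot below it (z of pot_top in the frame of pot_mid above 0.053 m), for 0.1 s.
2. the pot is brought down onto the pan slowly and while still held, not dropped or thrown (horizontal distance between pot_top and balance_pan below 0.03 m and z of pot_top in the frame of balance_pan below 0.015 m and contact force between the fingers and pot_top above 0.5 N and linear speed of pot_top below 0.15 m/s), for 0.05 s.
At the end, for the whole second after the job is handed in: The former top pot stands upright (within 0.1 rad) and at rest on the balance's pan, its centre within 20 mm of the pan's centre; the other two pots are still stacked one in the other, upright, each within 20 mm of where it stood (horizontal distance between pot_top and balance_pan below 0.02 m and z of pot_top in the frame of balance_pan between -0.005 and 0.005 m and angle between each of pot_top, pot_mid's own z axis and vertical below 0.1 rad and linear speed of pot_top below 0.02 m/s and distance of each of pot_low, pot_mid from where it was at the start of the episode below 0.02 m and z of pot_mid in the frame of pot_low between 0.035 and 0.045 m); the robot touches nothing.
It fails at once if the middle or the lowest pot is lifted, pushed or knocked more than 40 mm from its place (distance of any of pot_mid, pot_low from where it was at the start of the episode above 0.04 m).
It fails at once if the top pot is tipped by more than 0.7 rad (angle between pot_top's own z axis and vertical above 0.7 rad).
It also fails if it takes over 42 s, if anything falls off the work surface, if the arm or the gripper's body presses on something with over 40 N, if the wrist force passes 120 N, or if a joint passes its speed limit or range.

ROBOT

A 7-joint arm with a two-finger parallel gripper is mounted at the origin on a cart in front of the work surface, level with it; the furniture and walls round the work are solid. World frame = base frame: x ahead of the robot, y to its left, z up, the work surface at z = 0. Lengths are in m, angles in rad, forces in N, time in s.
With the tool pointing down it reaches from about 0.425 to 0.875 m from the base axis. Payload 4.7 kg.
Tool frame: the origin (TCP) lies on the centre line of the jaws, within the pads' length; the fingertips stand ahead of it and the grasp point (between the pads) lies 2 mm behind it (nose_length is the z of the fingertips in the tool frame, in m); z points along the fingers, y is the line along which they close (so a half turn about z gives the same grasp; the last joint's range is limited). The gripper opens to 87 mm and grips with 3 to 60 N. Pads are 19 mm wide; open, the fingers measure 117 mm over their backs; the gripper's body (75 mm by 190 mm) begins 51 mm behind the grasp point.
Start: joints at [1.149, 0.321, -0.07, 1.45, 0.023, 1.371, -0.057], TCP at [0.274, -0.589, 0.207] pointing down, gripper open.
Joint ranges: [-2.86, 2.86], [-0.3, 2.09], [-1.38, 1.24], [0.06, 2.45], [-1.56, 4.7], [0.09, 2.05], [-2.69, 2.69]. Speed limits (rad/s): [2.57, 2.57, 3.14, 3.14, 3.14, 3.14, 3.14].

INTERFACE

Orientations are given as a rotation vector (axis times angle).
In Python, from bench import * gives the robot as it stands.
- The arm moves only by the tool send_rows, never from a script. Its arguments are lists of equal length, an entry for each row: "xyz": the shift along the tool's x, y, z in mm, a list of three; "dr": the turn, a rotation vector about the tool's x, y, z in rad, a list of three. A call has exactly 10 rows; each row is the pose to reach, as a shift and turn from the pose commanded when the call began, along the tool's axes at that moment; what a row does not reach only later rows make up. A row lasts 1/12 s, in which the tool goes at most 41.7 mm and 7.16 degrees, less where a joint would pass 70% of its speed; a pose out of reach is approached as far as the arm can. A call with a gripper value outside its range is refused whole. "jaw" is the finger opening in mm, from 0 to 87, set as the call begins (left out, the last holds). The fingers move at their own pace and stop on an object; "grip_force" is the grip in N (left out, the last holds). Time passes only in rows, so rows that repeat a pose let the fingers close, or fill a call up. It gives the time, the measured TCP pose, the force, the opening and the grip force at its end, in the units of the state.
- get_state(): the state, without advancing time (a new reading comes with each control period).
- get_image(name): name is "scene" or "top" or "wrist"; returns the picture (384x512x3 uint8, red, green, blue); there is no depth.
- calibration(name): a dict with "vfov" (degrees; the focal length in pixels is half the picture's height over the tangent of half this angle, whatever the lens; pixels are square), "cx", "cy" (the principal point, pixels), "rvec" (rotation vector, rad) and "tvec" (3), from world to camera coordinates, as OpenCV has them; the wrist camera has in their place "hand_eye" (4x4, takes a point from camera to tool coordinates, whose origin is the TCP and whose axes are the flange's). Camera axes: x right, y down, z forward; pixel columns grow to the right and rows downward; lengths in m; the calibration is good to about 2 mm. A picture is of the moment at which its call begins: read the wrist's pose just before it. calibration takes no time and is no camera call.
- close_job(): hands the job in; it is judged then, once.
The state is a dict: "time": time; "joint_positions": joint angles; "qd": joint speeds; "joint_torque": joint torques, N m; "position": TCP position; "tool_rot": TCP orientation; "ft_force": force on the tool from outside, world axes, zero at the start; "torque": the same for the moment, N m; "grip_width": opening from 0.0 (shut) to 1.0 (fully open); "grip_force": force on a finger pad.
Only numpy, scipy, OpenCV 4.12 (cv2) and the standard library are available. Lean on these libraries where they do the work, as an engineer would, in place of code of your own. Each camera call takes 0.05 s, during which the arm holds its last target. There are 200 camera calls.

## Working session

There is one attempt and no reset: what is moved stays moved. The work goes in short steps, Python scripts to look and compute and a tool call to move; the robot and the scene stay as the last step left them, time stands still between calls to the robot, and variables do not carry over. Pictures are saved under pics/ and viewed, at most 10 in all, crops included, and the job is handed in when it is done.

Besides the shell and the picture viewer there is one more tool, called after "Call:" as a command line: name --argument value ..., lists and objects as JSON in quotes. send_rows: Moves the arm, as the interface text tells. Its arguments: {"type":"object","properties":{"xyz":{"type":"array"},"dr":{"type":"array"},"jaw":{"type":"number"},"grip_force":{"type":"number"}},"required":["xyz","dr"]}

```bash
mkdir -p pics
python3 - <<'E'
from bench import *
import cv2,numpy as np
s=get_state();print(s)
a=get_image("scene");b=get_image("top")
for n,i in(("scene",a),("top",b)):
    cv2.imwrite(f"pics/{n}0.png",i[:,:,::-1]);print(n,calibration(n))
print(calibration("wrist"))
E
```

```text
{'time': 0.0, 'joint_positions': array([ 1.14910301,  0.32182824, -0.07008383,  1.4517316 ,  0.02261733,
        1.37078186, -0.05688375]), 'qd': array([ 0.00116654,  0.00021922,  0.00043532, -0.00017825,  0.00137616,
       -0.00020071, -0.00022578]), 'joint_torque': array([ 2.41714934e-04, -4.91285098e+01, -4.03567208e-01, -3.12526131e+01,
       -6.37806044e-02,  4.37191303e-02,  1.61109811e-04]), 'position': array([ 0.27407503, -0.58872411,  0.20622973]), 'tool_rot': array([-3.06544810e+00, -6.78808292e-01,  8.45165451e-04]), 'ft_force': array([0.134357  , 0.57747786, 0.07937848]), 'torque': array([0.00040455, 0.01003121, 0.08243856]), 'grip_force': 0.0, 'grip_width': 1.0011704152125427}
scene {'vfov': 49.535097603660176, 'cx': 254.5951086308625, 'cy': 187.98038255581284, 'rvec': array([ 1.00741628, -2.28435962,  1.20026163]), 'tvec': array([0.41936897, 0.25823255, 0.7776971 ])}
top {'vfov': 44.07093087357229, 'cx': 257.1169907239914, 'cy': 182.65325274651295, 'rvec': array([ 2.15565344, -2.18024144,  0.11705249]), 'tvec': array([0.09126499, 0.53845339, 1.355969  ])}
{'vfov': 58.08743799426818, 'cx': 249.70838612524707, 'cy': 195.5510226383632, 'hand_eye': array([[-1.15533947e-04, -9.70193692e-01, -2.42330738e-01,
         6.76521044e-02],
       [ 9.99999432e-01,  1.44580188e-04, -1.05560141e-03,
         9.13232532e-05],
       [ 1.05917405e-03, -2.42330722e-01,  9.70193125e-01,
        -1.75645590e-01],
       [ 0.00000000e+00,  0.00000000e+00,  0.00000000e+00,
         1.00000000e+00]])}
```

View pics/scene0.png

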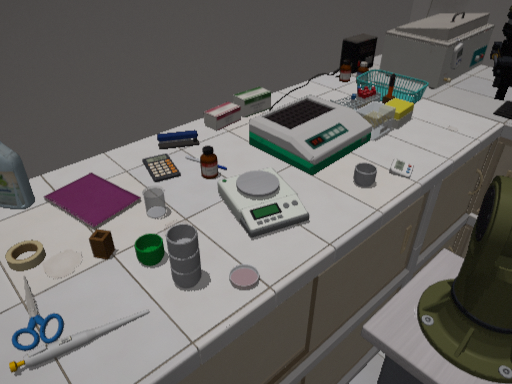

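View pics/top0.png

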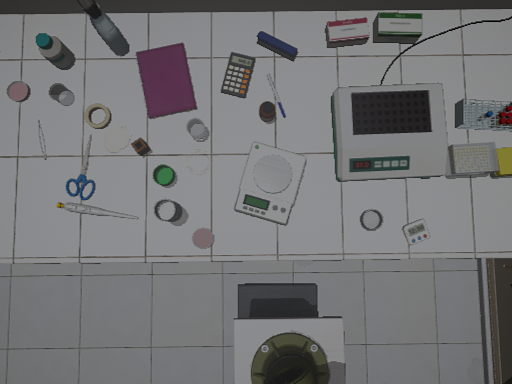

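The scene picture shows the stack at about (184,255) beside the green pot (150,250), with the pan at (258,184). In the top picture the stack is at (168,211), the pan at (272,174) and the single pot at (371,220). Next I'll measure the rim and pan ellipses in both views.

```bash
cat > h.py <<'E'
import cv2,numpy as np
from scipy.spatial.transform import Rotation as R
from bench import *
def cam(n):
    c=calibration(n);f=192/np.tan(np.radians(c["vfov"]/2))
    K=np.array([[f,0,c["cx"]],[0,f,c["cy"]],[0,0,1]])
    if n=="wrist":
        s=get_state();T=np.eye(4);T[:3,:3]=R.from_rotvec(s["tool_rot"]).as_matrix();T[:3,3]=s["position"]
        T=T@c["hand_eye"];return K,T[:3,:3],T[:3,3]
    Rm=R.from_rotvec(c["rvec"]).as_matrix();return K,Rm.T,-Rm.T@c["tvec"]
def ray(c,uv):
    d=c[1]@np.linalg.solve(c[0],[uv[0],uv[1],1]);return c[2],d/np.linalg.norm(d)
def onz(c,uv,z):
    o,d=ray(c,uv);return o+d*(z-o[2])/d[2]
def proj(c,p):
    q=c[0]@(c[1].T@(np.array(p)-c[2]));return q[:2]/q[2]
def tri(c1,u1,c2,u2):
    o1,d1=ray(c1,u1);o2,d2=ray(c2,u2)
    t=np.linalg.lstsq(np.c_[d1,-d2],o2-o1,rcond=None)[0]
    a=o1+t[0]*d1;b=o2+t[1]*d2;return (a+b)/2,np.linalg.norm(a-b)
E
python3 - <<'E'
from h import *
a=cv2.imread("pics/scene0.png");b=cv2.imread("pics/top0.png")
r=lambda i,x,y,w,h,k:cv2.resize(i[y:y+h,x:x+w],None,fx=k,fy=k,interpolation=cv2.INTER_CUBIC)
o=np.vstack([np.hstack([r(a,150,215,76,76,5),r(a,215,160,80,76,5)[:, :400]]),np.hstack([r(b,140,190,38*2,40,5),r(b,240,145,80,40,5)])])
o=np.vstack([np.hstack([r(a,150,215,70,60,5),r(a,225,160,70,60,5)]),np.hstack([r(b,140,185,70,55,5),r(b,237,145,70,55,5)])])
print(o.shape);cv2.imwrite("pics/c.png",o)
ca,cb=cam("scene"),cam("top")
print(tri(ca,(183,233),cb,(168,210)),tri(ca,(258,183),cb,(272,174)),ca[2],cb[2])
E
```

```text
(575, 700, 3)
(array([0.46008917, 0.32952149, 0.1252119 ]), np.float64(0.0075203236110892215)) (array([0.56058878, 0.04275923, 0.06150142]), np.float64(0.0007988883580358166)) [-0.07686767  0.64443729  0.65280863] [0.39322725 0.08881255 1.40513271]
```

View pics/c.png

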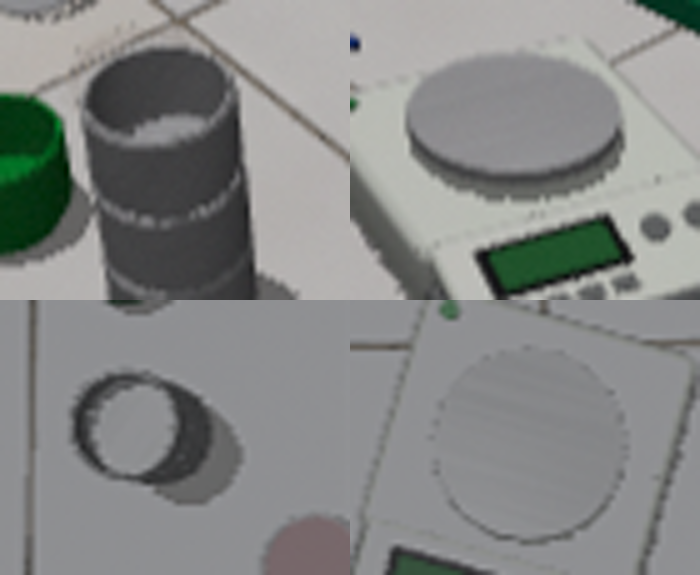

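Crop readings: the rim centre is at about (182,234) in scene and (165.6,210.4) in top. The pan centre is at about (258,183) in scene and (273,174) in top.

Run:
```python
from h import *
ca,cb=cam("scene"),cam("top")
for u,v,z in(((182,234.2),(165.6,210.4),.13),((258,183),(273,174),.066),((150,241),(164.5,175.5),.05)):
    print(tri(ca,u,cb,v),onz(ca,u,z),onz(cb,v,z))
s=get_state();print(R.from_rotvec(s["tool_rot"]).as_matrix().round(3))
```

```text
(array([0.45816895, 0.33463533, 0.12655704]), np.float64(0.004799238230367342)) [0.45656484 0.33824712 0.13      ] [0.45650184 0.33205319 0.13      ]
(array([0.56147573, 0.04054575, 0.05995001]), np.float64(0.0028083835038283014)) [0.55605068 0.04758607 0.066     ] [0.55970826 0.0397931  0.066     ]
(array([0.56235201, 0.35345191, 0.0512097 ]), np.float64(0.005527852042913148)) [0.56586858 0.35476437 0.05      ] [0.56085776 0.35137556 0.05      ]
[[ 0.907  0.422 -0.001]
 [ 0.422 -0.907  0.001]
 [-0.    -0.002 -1.   ]]
```

Call:
send_rows --xyz '[[16,-10,-15],[45,-29,-35],[80,-52,-55],[117,-76,-75],[154,-100,-94],[191,-124,-94],[228,-148,-94],[265,-172,-94],[300,-195,-94],[326,-211,-94]]' --dr '[[0,0,0],[0,0,0],[0,0,0],[0,0,0],[0,0,0],[0,0,0],[0,0,0],[0,0,0],[0,0,0],[0,0,0]]' --jaw 87

```text
time: 0.93
position: [0.4742, -0.2694, 0.3013]
tool_rot: [3.067, 0.679, -0.0]
ft_force: [1.1, 0.2, 0.2]
grip_width: 1.003
grip_force: 0.0
```

Call:
send_rows --xyz '[[10,-15,0],[28,-43,0],[48,-73,0],[68,-103,0],[88,-133,0],[108,-163,10],[128,-193,20],[148,-225,35],[168,-257,45],[189,-287,50]]' --dr '[[0,0,0],[0,0,0],[0,0,0],[0,0,0],[0,0,0],[0,0,0],[0,0,0],[0,0,0],[0,0,0],[0,0,0]]'

```text
time: 1.77
position: [0.5226, 0.0704, 0.2496]
tool_rot: [3.067, 0.679, -0.004]
ft_force: [0.6, -0.2, 1.0]
grip_width: 1.0
grip_force: 0.0
```

Run:
```python
from h import *
s=get_state();c=cam("wrist");cv2.imwrite("pics/w1.png",get_image("wrist")[:,:,::-1])
print(s["time"],s["position"],s["tool_rot"],s["joint_positions"],proj(c,(.558,.043,.066)));np.savez("w1.npz",K=c[0],R=c[1],t=c[2])
```

```text
1.7667 [0.5226078  0.07038924 0.24962142] [ 3.06715202  0.67944144 -0.00383517] [ 0.43107406  0.07885325 -0.64559754  1.66812087  0.0481063   1.41306484
 -1.35549988] [288.29547114 155.44488089]
```

View pics/w1.png

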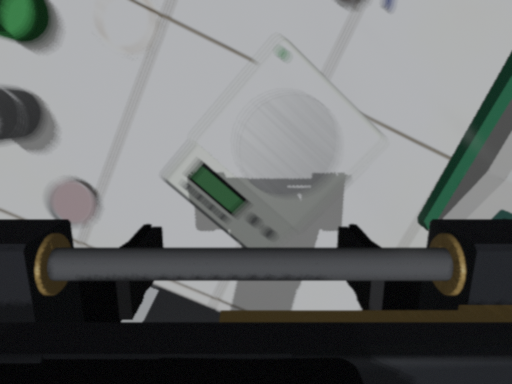

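The pan is at about (288,143), radius about 54 px, roughly 12 px from my prediction. The arm may still have been settling, so I'll measure again at rest.

```bash
cat >> h.py <<'E'
def circ(im,g,r0,r1,p2=25,md=20):
    k=cv2.medianBlur(cv2.cvtColor(im,cv2.COLOR_BGR2GRAY),3)
    x=cv2.HoughCircles(k,cv2.HOUGH_GRADIENT,1,3,param1=60,param2=p2,minRadius=r0,maxRadius=r1)
    if x is None:return None
    x=x[0];return x[np.hypot(*(x[:,:2]-g).T)<md][:4]
E
python3 - <<'E'
from h import *
for i in range(3):
    s=get_state();c=cam("wrist");im=get_image("wrist")[:,:,::-1].copy()
print(s["position"],s["qd"].round(3))
cv2.imwrite("pics/w2.png",im)
x=circ(im,(288,145),45,65,12);print(x)
for q in x[:2]:print(onz(c,q[:2],.066),tri(c,q[:2],cam("top"),(273.1,173.9)),tri(c,q[:2],cam("scene"),(258,183)))
E
```

```text
[0.52304898 0.07254257 0.25052631] [ 0.041 -0.012  0.071 -0.007  0.031  0.01   0.015]
[[293.5 149.5  52.5]
 [296.5 147.5  50.4]
 [290.5 146.5  55.4]
 [293.5 146.5  53.5]]
[0.56654641 0.04349039 0.066     ] (array([0.56460842, 0.03796752, 0.03019088]), np.float64(0.0005354849669155182)) (array([0.5652306 , 0.04098568, 0.05809479]), np.float64(0.003046628791466541))
[0.56972299 0.04162503 0.066     ] (array([0.56666648, 0.03623816, 0.02310966]), np.float64(0.004276971926053182)) (array([0.56823359, 0.03845333, 0.05540204]), np.float64(0.003489356651097128))
```

Call:
send_rows --xyz '[[4,-20,-5],[10,-55,-10],[18,-95,-15],[26,-135,-15],[34,-175,-15],[42,-215,-15],[48,-250,-15],[51,-266,-15],[51,-266,-15],[51,-266,-15]]' --dr '[[0,0,0],[0,0,0],[0,0,0],[0,0,0],[0,0,0],[0,0,0],[0,0,0],[0,0,0],[0,0,0],[0,0,0]]'

```text
time: 2.8
position: [0.4584, 0.3304, 0.2661]
tool_rot: [3.066, 0.679, -0.0]
ft_force: [-0.1, -0.2, 0.1]
grip_width: 1.0
grip_force: 0.0
```

Run:
```python
from h import *
for i in range(3):
    s=get_state();c=cam("wrist");im=get_image("wrist")[:,:,::-1].copy()
print(s["time"],s["position"],s["qd"].round(3),s["tool_rot"],s["joint_positions"].round(2))
cv2.imwrite("pics/w3.png",im)
g=proj(c,(.457,.335,.13));print(g)
x=circ(im,g,25,70,15,40);print(x)
for q in x[:3]:print(onz(c,q[:2],.13),tri(c,q[:2],cam("top"),(165.6,210.4)))
```

```text
2.9 [0.45950393 0.3286395  0.26602377] [ 0.011 -0.004  0.001  0.    -0.005 -0.002 -0.003] [ 3.06701306e+00  6.72660306e-01 -1.17394839e-04] [ 0.08  0.2  -0.86  1.55  0.15  1.46 -1.92]
[242.34410962 184.34877066]
[[242.5 175.5  31.3]
 [244.5 170.5  25.8]
 [225.5 189.5  59.2]
 [222.5 212.5  68.3]]
[0.46460404 0.33829857 0.13      ] (array([0.4586055 , 0.3370904 , 0.10043532]), np.float64(0.0017453155662025004))
[0.46958827 0.33855934 0.13      ] (array([0.46066913, 0.33795003, 0.08917942]), np.float64(0.005690921611152505))
[0.44604642 0.34713681 0.13      ] (array([0.45118045, 0.33992643, 0.12735591]), np.float64(0.018197873911217223))
```

View pics/w3.png

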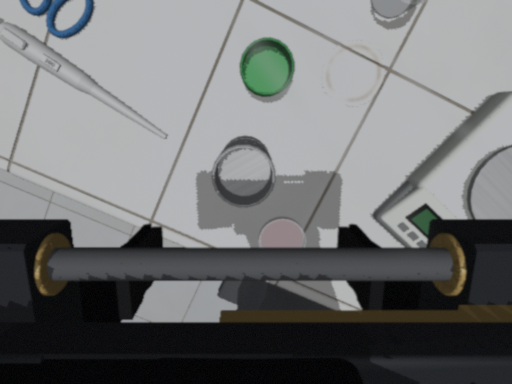

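The rim is around (243,175), with the visible outer wall blending into it at the top. I'll zoom in.

Run:
```python
from h import *
im=cv2.imread("pics/w3.png")[125:220,195:290];w2=cv2.imread("pics/w2.png")[80:215,225:360]
cv2.imwrite("pics/c2.png",np.hstack([cv2.resize(im,(400,400),interpolation=2),cv2.resize(w2,(400,400),interpolation=2)]))
```

```text
(no output)
```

View pics/c2.png

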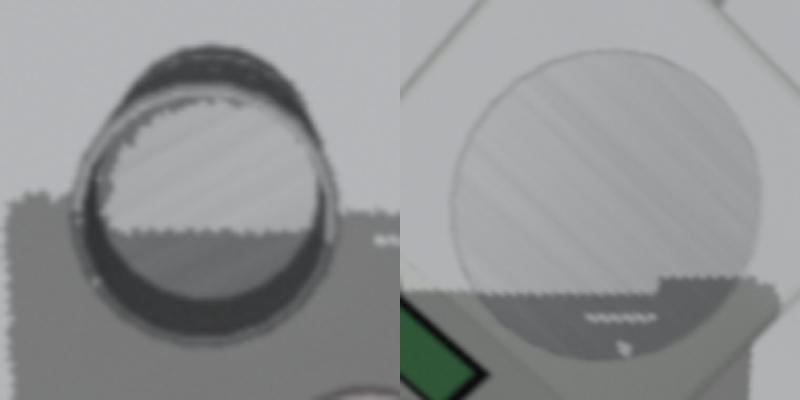

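Call:
send_rows --xyz '[[4,-6,0],[4,-6,0],[4,-6,0],[4,-6,0],[4,-6,0],[4,-6,0],[4,-6,0],[4,-6,0],[4,-6,0],[4,-6,0]]' --dr '[[0,0,-0.06],[0,0,-0.17],[0,0,-0.29],[0,0,-0.41],[0,0,-0.53],[0,0,-0.65],[0,0,-0.77],[0,0,-0.89],[0,0,-1.0],[0,0,-1.1]]'

```text
time: 3.78
position: [0.4604, 0.3361, 0.2662]
tool_rot: [2.257, 2.183, -0.001]
ft_force: [0.8, 0.4, 0.1]
grip_width: 1.0
grip_force: 0.0
```

Call:
send_rows --xyz '[[0,0,0],[0,0,10],[0,0,20],[0,0,30],[0,0,40],[0,0,46],[0,0,46],[0,0,46],[0,0,46],[0,0,46]]' --dr '[[0,0,-0.1],[0,0,-0.2],[0,0,-0.3],[0,0,-0.4],[0,0,-0.47],[0,0,-0.47],[0,0,-0.47],[0,0,-0.47],[0,0,-0.47],[0,0,-0.47]]'

```text
time: 4.62
position: [0.4594, 0.3385, 0.221]
tool_rot: [1.691, 2.647, 0.001]
ft_force: [0.2, 0.0, -0.1]
grip_width: 1.0
grip_force: 0.0
```

Run:
```python
from h import *
for i in range(2):
    s=get_state();c=cam("wrist");im=get_image("wrist")[:,:,::-1].copy()
print(s["time"],s["position"],s["qd"].round(3),s["tool_rot"],s["joint_positions"].round(2))
print(R.from_rotvec(s["tool_rot"]).as_matrix().round(3))
for z in(.12,.13): print(proj(c,(.457,.335,z)),proj(c,(.464,.338,z)))
cv2.imwrite("pics/w4.png",im)
```

```text
4.6667 [0.45933086 0.33853049 0.22096148] [-0.003  0.001 -0.003  0.003  0.001  0.001  0.003] [1.69051378e+00 2.64711115e+00 1.29078653e-03] [ 0.22  0.3  -1.08  1.61  0.27  1.4  -0.45]
[[-0.421  0.907  0.001]
 [ 0.907  0.421  0.   ]
 [-0.     0.001 -1.   ]]
[242.97945551 194.54649587] [252.21984453 194.80504587]
[242.75754137 197.5474219 ] [252.32381941 197.8144061 ]
```

View pics/w4.png

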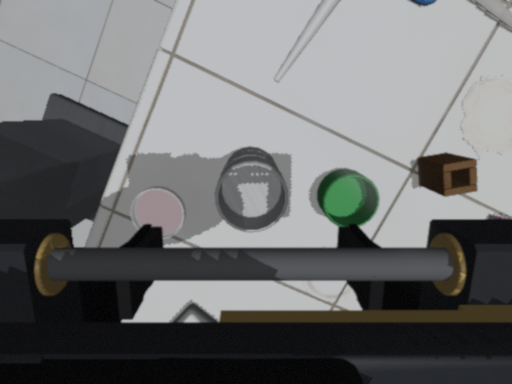

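The rim is at about (252,196), radius 36. That agrees with the earlier wrist estimate of (0.464,0.338), so the two wrist views are consistent. I'll triangulate the height and then descend.

Run:
```python
from h import *
c=cam("wrist");print(onz(c,(252,196),.13))
# first view camera, from recorded pose
k=calibration("wrist");T=np.eye(4);T[:3,:3]=R.from_rotvec([3.067013,.67266,-.000117]).as_matrix();T[:3,3]=[.459504,.32864,.266024];T=T@k["hand_eye"]
c1=(c[0],T[:3,:3],T[:3,3]);print(onz(c1,(243.5,176.3),.13),tri(c,(252,196),c1,(243.5,176.3)))
```

```text
[0.46301238 0.33928874 0.13      ]
[0.4637398  0.33458457 0.13      ] (array([0.46312389, 0.33567529, 0.12140951]), np.float64(0.003749470707801224))
```

Call:
send_rows --xyz '[[-1,3,5],[-2,4,20],[-2,4,40],[-2,4,60],[-2,4,75],[-2,4,88],[-2,4,97],[-2,4,103],[-2,4,105],[-2,4,105]]' --dr '[[0,0,0],[0,0,0],[0,0,0],[0,0,0],[0,0,0],[0,0,0],[0,0,0],[0,0,0],[0,0,0],[0,0,0]]'

```text
time: 5.55
position: [0.4635, 0.3384, 0.1152]
tool_rot: [-1.689, -2.648, -0.0]
ft_force: [0.2, 0.3, -0.1]
grip_width: 0.999
grip_force: 0.0
```

Call:
send_rows --xyz '[[0,0,0],[0,0,0],[0,0,0],[0,0,0],[0,0,0],[0,0,0],[0,0,0],[0,0,0],[0,0,0],[0,0,0]]' --dr '[[0,0,0],[0,0,0],[0,0,0],[0,0,0],[0,0,0],[0,0,0],[0,0,0],[0,0,0],[0,0,0],[0,0,0]]' --jaw 40 --grip_force 15

```text
time: 6.38
position: [0.4635, 0.3383, 0.1153]
tool_rot: [1.69, 2.648, 0.0]
ft_force: [-0.7, -0.3, 0.1]
grip_width: 0.472
grip_force: 0.1
```

Run:
```python
from h import *
s=get_state();print(s["grip_width"],s["grip_force"],s["position"])
w=get_image("wrist")[:,:,::-1];a=get_image("scene")[:,:,::-1]
o=np.hstack([cv2.resize(w,(400,300)),cv2.resize(a[170:320,100:300],(400,300),interpolation=2)])
cv2.imwrite("pics/c5.png",o)
```

```text
0.4723258265073495 0.12613143275132188 [0.4635088  0.33831668 0.11533645]
```

View pics/c5.png

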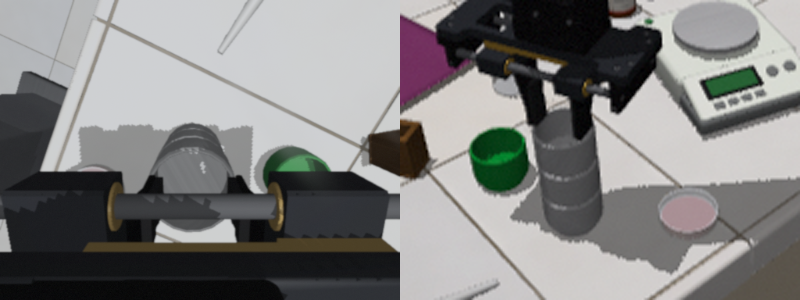

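The jaws read about 41 mm with almost no force, so they are not gripping the 60 mm body. I need a sharper look.

Run:
```python
from h import *
w=get_image("wrist")[:,:,::-1];a=get_image("scene")[:,:,::-1];t=get_image("top")[:,:,::-1]
c=cam("wrist");ca=cam("scene");s=get_state()
p=s["position"];M=R.from_rotvec(s["tool_rot"]).as_matrix()
print(proj(c,p),proj(ca,p),[proj(ca,p+M@[0,y,0]) for y in(-.02,.02)],proj(cam("top"),p))
o=np.vstack([np.hstack([cv2.resize(w[140:310,140:360],(400,310),interpolation=2),cv2.resize(a[200:300,150:230],(400,310*1),interpolation=2)]),
 np.hstack([cv2.resize(t[160:232,130:230],(400,288),interpolation=2),np.zeros((288,400,3),np.uint8)])])
cv2.imwrite("pics/c6.png",o)
```

```text
[246.32760353 235.27164061] [180.65367802 238.23023186] [array([189.72362434, 240.94175598]), array([171.72365079, 235.56053754])] [164.36052595 208.10988446]
```

View pics/c6.png

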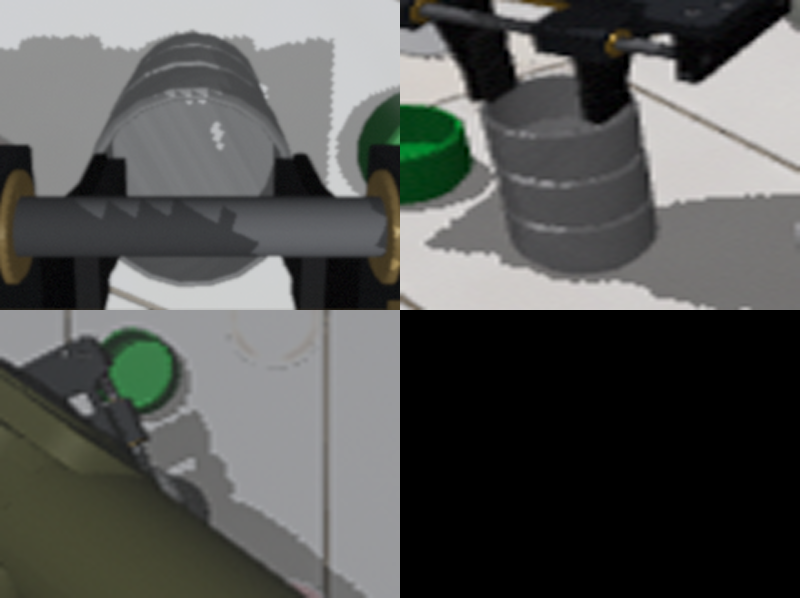

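The scene crop shows both fingertips at the rim and above it, with the right tip at about px (191,239). The pot is undisturbed. I'll compare the fingertip and rim heights within the same view.

Run:
```python
from h import *
from scipy.optimize import least_squares
c=cam("wrist");ca=cam("scene");s=get_state();p=s["position"];M=R.from_rotvec(s["tool_rot"]).as_matrix()
for n in(-.02,-.01,0,.01,.02):print(n,proj(ca,p+M@[0,-.028,n]).round(1),proj(ca,p+M@[0,.028,n]).round(1))
for z in(.09,.10,.11,.12,.13):print(z,proj(ca,(.4635,.337,z)).round(1),proj(c,(.4635,.337,z)).round(1),np.linalg.norm(proj(c,np.r_[p[:2],z]+M@[0,.03,0])-proj(c,np.r_[p[:2],z]-M@[0,.03,0])).round(1))
k=calibration("wrist")
def vc(pos,rv):
    T=np.eye(4);T[:3,:3]=R.from_rotvec(rv).as_matrix();T[:3,3]=pos;T=T@k["hand_eye"];return c[0],T[:3,:3],T[:3,3]
v=[(vc([.459504,.32864,.266024],[3.067013,.67266,-.000117]),(243.5,176.3)),(vc([.459331,.33853,.220961],[1.690514,2.647111,.001291]),(252,196)),(c,(246,243.6)),(ca,(182.2,234.2)),(cam("top"),(165.6,210.4))]
for sel in([0,1,2],[0,1],[1,2],[0,2],[3,4],[0,3],[1,3],[1,4],[2,3]):
    r=least_squares(lambda x:np.concatenate([proj(v[i][0],x)-v[i][1] for i in sel]),[.46,.33,.12]);print(sel,r.x.round(4),r.fun.round(1))
# pixel rows of the finger region in scene, raw state
print(s["grip_width"],s["time"])
```

```text
-0.02 [192.6 234.1] [167.  226.6]
-0.01 [193.  238.1] [167.6 230.6]
0 [193.4 242. ] [168.2 234.5]
0.01 [193.8 245.9] [168.8 238.4]
0.02 [194.2 249.8] [169.3 242.2]
0.09 [182.4 247.6] [245.8 222.4] 98.4
0.1 [182.  243.8] [245.7 227.9] 103.1
0.11 [181.5 240. ] [245.5 233.9] 108.3
0.12 [181.  236.1] [245.2 240.5] 114.1
0.13 [180.5 232.1] [245.  247.9] 120.6
[0, 1, 2] [0.4638 0.3363 0.1224] [-1.5 -2.4 -0.8  1.3 -0.8  0. ]
[0, 1] [0.4633 0.3359 0.1214] [-1.3 -1.9 -1.6  1.2]
[1, 2] [0.4631 0.3391 0.1295] [-0.1 -0.   0.1  0. ]
[0, 2] [0.4639 0.3357 0.1218] [-0.9 -2.2 -1.2  0.5]
[3, 4] [0.4586 0.335  0.1266] [ 0.8  0.1 -0.9 -0.7]
[0, 3] [0.4626 0.3342 0.1238] [-0.  -0.   0.1 -0. ]
[1, 3] [0.4637 0.3372 0.1234] [-0.5  0.5 -1.5  0.6]
[1, 4] [0.4641 0.3359 0.1154] [-0.8 -0.2 -0.4 -2.5]
[2, 3] [0.4642 0.3361 0.122 ] [-0.2  0.3 -1.2  0.7]
0.4600417532084745 6.6333
```

The rim stands at about 0.123 to 0.13, and the visible fingertips appear level with it. So the pads are probably higher than the reported TCP height suggests. I'll raise, open, and look at forces before going deeper.

Call:
send_rows --xyz '[[0,0,-2],[0,0,-6],[0,0,-12],[0,0,-18],[0,0,-24],[0,0,-28],[0,0,-30],[0,0,-30],[0,0,-30],[0,0,-30]]' --dr '[[0,0,0],[0,0,0],[0,0,0],[0,0,0],[0,0,0],[0,0,0],[0,0,0],[0,0,0],[0,0,0],[0,0,0]]'

```text
time: 7.47
position: [0.4633, 0.338, 0.145]
tool_rot: [-1.69, -2.648, 0.001]
ft_force: [0.1, 0.3, -0.9]
grip_width: 0.46
grip_force: 0.0
```

Run:
```python
from h import *
s=get_state();print(s["grip_width"],s["grip_force"],s["position"],s["ft_force"])
c=cam("wrist");w=get_image("wrist")[:,:,::-1].copy();a=get_image("scene")[:,:,::-1].copy()
cv2.imwrite("pics/w7.png",w);cv2.imwrite("pics/s7.png",a)
a0=cv2.imread("pics/scene0.png")
d=cv2.absdiff(a,a0).max(2)>25
# dark finger pixels (gripper) near the stack, lowest row per column; stack wall change below rim
for u in range(160,206,3):
    r=np.where(d[200:290,u])[0]+200
    print(u,(r.max() if len(r) else None),end="; ")
print();print("rim pred",proj(c,(.4635,.337,.125)))
k=cv2.cvtColor(a,6);k0=cv2.cvtColor(a0,6)
print("bands col184 before",k0[222:275:2,184]);print("now",k[222:275:2,184])
```

```text
0.4598337551012127 0.0 [0.46332948 0.33803603 0.14500711] [ 0.14299982  0.29527355 -0.89835053]
160 289; 163 289; 166 289; 169 289; 172 289; 175 289; 178 289; 181 243; 184 242; 187 241; 190 257; 193 222; 196 226; 199 289; 202 289; 205 289; 
rim pred [246.18770154 225.01267112]
bands col184 before [160 119  66  67  69  68  68  71 119 146 131  85  63  64  64  64  64  64
  81  75  67  65  63  64  64  63  77]
now [170 115  79  78  80  77  81  82  93  96  96  82  75  76  75  76  77  76
  94  86  77  76  76  75  76  75  92]
```

Run:
```python
from h import *
k=cv2.cvtColor(cv2.imread("pics/s7.png"),6);c=cam("scene");s=get_state();p=s["position"];M=R.from_rotvec(s["tool_rot"]).as_matrix()
for u in range(160,204,2):
    r=np.where(k[195:250,u]<45)[0]+195
    print(u,r.max() if len(r) else None,end="; ")
print()
for n in(-.01,0,.01,.02):print(n,[proj(c,p+M@[x,y,n]).round(1) for y in(-.02,.02) for x in(-.0095,.0095)])
w=cv2.cvtColor(cv2.imread("pics/w7.png"),6);print((w[150:235:3,170:330:6]))
```

```text
160 249; 162 249; 164 219; 166 220; 168 218; 170 216; 172 195; 174 196; 176 202; 178 202; 180 203; 182 203; 184 210; 186 226; 188 227; 190 226; 192 223; 194 220; 196 197; 198 198; 200 203; 202 203; 
-0.01 [array([190.6, 222. ]), array([185.5, 228. ]), array([172.3, 216.8]), array([166.9, 222.6])]
0 [array([191.1, 226.1]), array([186. , 232.1]), array([172.8, 220.9]), array([167.5, 226.7])]
0.01 [array([191.5, 230.1]), array([186.5, 236.2]), array([173.4, 224.9]), array([168.1, 230.8])]
0.02 [array([191.9, 234.1]), array([186.9, 240.2]), array([173.9, 228.8]), array([168.7, 234.8])]
[[208 208 208 208 208 208 208 208 208 208 208 208 207 208 208 208 208 208
  208 208 208 208 208 208 208 207 207]
 [208 208 208 208 207 208 208 208 207 208 208 194 151 131 175 208 208 208
  208 208 208 208 208 208 207 207 207]
 [207 206 202 201 205 208 208 208 208 207 166  81  79  81  81 122 189 208
  208 208 208 208 206 204 208 208 207]
 [151 146 146 144 145 208 208 208 208 150  81  88  91  94 113  90 101 173
  208 208 205 202 163 157 206 208 208]
 [145 144 144 144 143 202 201 204 161 120  77  76  77  79  
[... 2066 characters left out ...]
 142 142 207 147 141]
 [142 141 141 142 142 107  67 118 122 120 119 123 120 123 122 121 119 121
  118  90  66 120 142 142 207 167 141]
 [142 142 142 141 139 100  68 114 119 120 118 122 121 121 121 124 119 120
  116  75  66 120 137 142 207 189 141]
 [142 142 142 141  22  82  61  98 118 121 118 122 124 120 122 123 119 121
  117  70  65 113  31  59 207 205 142]
 [142 141 142 131   7  20  17  73 119 123 118 120 124 120 123 123 121 120
  118  69  46  19   5  13 208 207 143]
 [141 141 142  66   8  14  16  70 115 121 119 118 121 120 121 121 123 118
   93  72  44  13  10   9 205 208 189]
 [141 141 141  15   9  16  13  72  91 119 120 118 121 122 121 122 123 119
   73  71  45  13  13  12 178 207 206]]
```

The tips moved 12 px for a 30 mm rise and were fully visible before. So at a reported z of 0.115 they were only just at the rim. The rim's apparent size agrees, putting it about 0.105 in the robot's frame. I'll open, go about 25 mm deeper, and watch the forces.

Call:
send_rows --xyz '[[0,0,0],[0,0,0],[0,0,0],[0,0,0],[0,0,0],[0,0,0],[0,0,0],[0,0,0],[0,0,0],[0,0,0]]' --dr '[[0,0,0],[0,0,0],[0,0,0],[0,0,0],[0,0,0],[0,0,0],[0,0,0],[0,0,0],[0,0,0],[0,0,0]]' --jaw 87

```text
time: 8.4
position: [0.4634, 0.3382, 0.1453]
tool_rot: [1.69, 2.648, -0.0]
ft_force: [0.1, -0.0, 0.2]
grip_width: 0.992
grip_force: 0.0
```

Call:
send_rows --xyz '[[0,0,4],[0,0,12],[0,0,22],[0,0,31],[0,0,39],[0,0,45],[0,0,50],[0,0,53],[0,0,54],[0,0,54]]' --dr '[[0,0,0],[0,0,0],[0,0,0],[0,0,0],[0,0,0],[0,0,0],[0,0,0],[0,0,0],[0,0,0],[0,0,0]]'

```text
time: 9.23
position: [0.4634, 0.3383, 0.0912]
tool_rot: [-1.69, -2.648, 0.0]
ft_force: [0.6, -1.1, -0.2]
grip_width: 0.999
grip_force: 0.0
```

Call:
send_rows --xyz '[[0,0,0],[0,0,0],[0,0,0],[0,0,0],[0,0,0],[0,0,0],[0,0,0],[0,0,0],[0,0,0],[0,0,0]]' --dr '[[0,0,0],[0,0,0],[0,0,0],[0,0,0],[0,0,0],[0,0,0],[0,0,0],[0,0,0],[0,0,0],[0,0,0]]' --jaw 50 --grip_force 12

```text
time: 10.07
position: [0.4634, 0.3383, 0.0914]
tool_rot: [1.69, 2.648, -0.0]
ft_force: [-0.8, -0.7, 1.0]
grip_width: 0.694
grip_force: 12.0
```

The jaws stopped at 60.4 mm with 12 N, so the pot is gripped. Now I'll lift straight up slowly.

Call:
send_rows --xyz '[[0,0,-1],[0,0,-3],[0,0,-6],[0,0,-9],[0,0,-13],[0,0,-18],[0,0,-24],[0,0,-30],[0,0,-35],[0,0,-38]]' --dr '[[0,0,0],[0,0,0],[0,0,0],[0,0,0],[0,0,0],[0,0,0],[0,0,0],[0,0,0],[0,0,0],[0,0,0]]'

```text
time: 10.9
position: [0.4638, 0.3386, 0.1304]
tool_rot: [1.689, 2.648, 0.002]
ft_force: [-0.1, 0.4, -1.0]
grip_width: 0.692
grip_force: 12.0
```

Run:
```python
from h import *
a=get_image("scene")[:,:,::-1].copy();w=get_image("wrist")[:,:,::-1].copy();s=get_state();print(s["ft_force"],s["grip_width"],s["grip_force"],s["position"])
cv2.imwrite("pics/w9.png",w)
a0=cv2.imread("pics/scene0.png");r=lambda i:cv2.resize(i[190:300,130:230],(400,440),interpolation=2)
cv2.imwrite("pics/c9.png",np.hstack([r(a0),r(a)]))
```

```text
[-0.57350149  0.71782316 -1.20484198] 0.6904234158795143 11.999813014681422 [0.46382664 0.33854371 0.13007015]
```

View pics/c9.png

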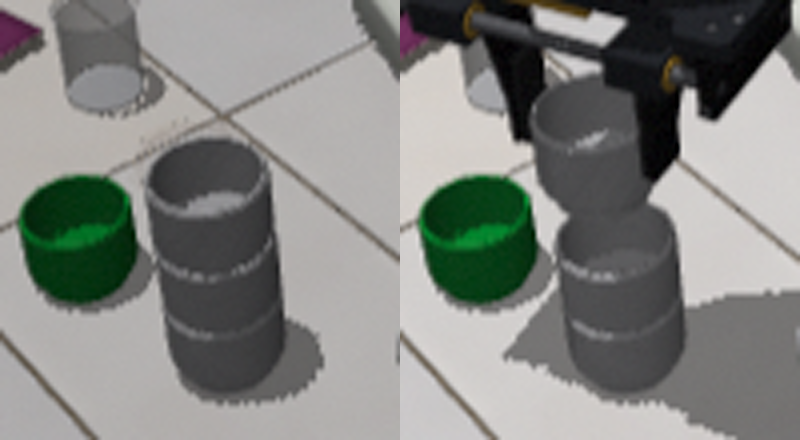

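Only the top pot came up. The held pot is at about (590,140) in the crop, and the two below stand unmoved at about (620,300). Now I'll carry it over to the pan.

Call:
send_rows --xyz '[[-4,0,-8],[-14,-1,-16],[-32,-3,-20],[-58,-6,-20],[-88,-9,-20],[-118,-12,-20],[-148,-15,-20],[-174,-17,-20],[-192,-19,-20],[-200,-20,-20]]' --dr '[[0,0,0],[0,0,0],[0,0,0],[0,0,0],[0,0,0],[0,0,0],[0,0,0],[0,0,0],[0,0,0],[0,0,0]]'

```text
time: 11.83
position: [0.5309, 0.1442, 0.1493]
tool_rot: [1.696, 2.643, -0.002]
ft_force: [-0.5, -0.8, -2.0]
grip_width: 0.691
grip_force: 12.0
```

Run:
```python
from h import *
for i in range(3):
    s=get_state();c=cam("wrist");im=get_image("wrist")[:,:,::-1].copy()
print(s["time"],s["position"],s["qd"].round(3),s["grip_width"],s["grip_force"],s["ft_force"])
M=R.from_rotvec(s["tool_rot"]).as_matrix();print(M.round(3))
print("tool shift",M.T@(np.array([.566,.045,.15])-s["position"]))
print(proj(c,(.566,.045,.066)))
cv2.imwrite("pics/w10.png",im)
# display green as landmark in wrist
```

```text
11.9333 [0.53007981 0.14665601 0.14927294] [-0.037 -0.001 -0.044  0.007 -0.023 -0.007 -0.019] 0.693783520915111 11.999618425852532 [ 0.30247072  0.93483476 -1.65000343]
[[-0.418  0.908 -0.   ]
 [ 0.908  0.418 -0.   ]
 [-0.    -0.    -1.   ]]
tool shift [-0.10736032 -0.00989982 -0.00069795]
[235.92491646 319.97160693]
```

Call:
send_rows --xyz '[[-4,0,0],[-14,-1,0],[-30,-3,0],[-50,-5,0],[-70,-7,5],[-88,-9,12],[-100,-10,20],[-106,-10,28],[-107,-10,35],[-107,-10,38]]' --dr '[[0,0,0],[0,0,0],[0,0,0],[0,0,0],[0,0,0],[0,0,0],[0,0,0],[0,0,0],[0,0,0],[0,0,0]]'

```text
time: 12.82
position: [0.5646, 0.0477, 0.1096]
tool_rot: [-1.688, -2.647, 0.001]
ft_force: [-0.0, -1.1, -1.1]
grip_width: 0.691
grip_force: 12.0
```

Run:
```python
from h import *
for i in range(2):
    s=get_state();a=get_image("scene")[:,:,::-1].copy()
print(s["time"],s["position"],s["qd"].round(3),s["grip_width"],s["ft_force"])
cv2.imwrite("pics/s11.png",a);ca=cam("scene")
k=cv2.cvtColor(a,6);k0=cv2.cvtColor(cv2.imread("pics/scene0.png"),6)
for v in range(150,206,3):print(v,' '.join(f"{x:3d}" for x in k[v,226:292:2]))
```

```text
12.8667 [0.56432118 0.04842487 0.10962377] [-0.003 -0.018 -0.014 -0.011 -0.01   0.02   0.007] 0.6944767622493433 [-0.9904599   0.76337807 -1.6251183 ]
150 191 192 192 191 191 191 113   3  14  11 148 132  86  70  72  71  72  70  78  68  49  10   6   7  49  61  67  64  67  49  66  80  91
153 191 191 193 191 190 191 190  16   8  41  61  63  69  71  70  72  72  73  70  68  31   8   6   4  41  38  38  49  62  66  65  67  68
156 191 192 191 190 190 189 190  26  15  64  72  65  68  70  73  74  74  73  70  67  44  10   8  58  65  39  37  40  35  38  52  63  66
159 190 191 192 190 189 188 190  30  11  53  66  84  79  81  79  76  81  82  81  78  30   2   4  93 190 190 149  64  35  39  36  35  40
162 190 190 191 191 189 189 190 157 147  76  62  67  68  69  68  69  67  70  68  66  23   7   7 101 190 191 189 189 190 151  64  37  37
165 191 190 189 191 190 190 189 189 189  82  61  71  72  70  71  68  70  70  68  67  24   6  68 189 191 191 190 190 190 191 190 180  91
168  54 192 190 191 192 192 191 190 191 130  61  65  70  68  70  71  71  71  66  63  58 147 197 175 189 191 191 190 192 153 155 191 1
[... 934 characters left out ...]
 112 111 112 111 112
192 178 194 198 198 198 198 167 101  78  87 119 149 151 152 154 156 155 156 156 155 154 138  94  67  72 108 113 111 111 111 112 112 112
195 114 175 191 198 198 198 198 198 164 109  96  88  78  75  75  76  74  73  75  73  81  92  98 111 112 112 111 112 111 112 112 110 110
198  93 108 172 190 197 199 198 198 198 199 167 164 117 110 110 111 110 112 110 110 111 111 164 118 111 106 109 113 114 117 117 117 116
201  86  92 105 168 188 199 199 198 198 199 199 199 197 199 197 199 199 199 199 197 191 197 192 199 200 200 168 122 117 118 116 118 116
204 108  87  94 104 162 187 199 199 198 198 199 199 198 199 196 191 194 186 199 201 200 162 114  60  50  22 192 199 201 104 102  96 116
```

Run:
```python
from h import *
ca=cam("scene");k=cv2.cvtColor(cv2.imread("pics/s11.png"),6)
t=np.linspace(0,6.283,90)
def ext(x,y,z,r):
    q=np.array([proj(ca,(x+r*np.cos(a),y+r*np.sin(a),z)) for a in t]);return np.r_[q.min(0),q.max(0)].round(1)
print("pan",ext(.5561,.0476,.066,.055),"axis cols",proj(ca,(.5561,.0476,.098)),proj(ca,(.5561,.0476,.066)))
for z in(.09,.098):print(z,"foot",ext(.5561,.0476,z,.024),"body low",ext(.5561,.0476,z+.01,.03),"rim",ext(.5561,.0476,z+.05,.03))
for v in(148,152,156,160,164,166,168,170,172,174,175,176):print(v,k[v,238:274])
print("col256",k[160:182,256])
for d in((.01,0),(0,.01)):print(proj(ca,(.5561+d[0],.0476+d[1],.098))-proj(ca,(.5561,.0476,.098)))
```

```text
pan [236.2 171.3 279.8 195.7] axis cols [258.10832855 172.28651471] [257.98263063 182.99395911]
0.09 foot [248.4 169.9 267.7 180.3] body low [246.  165.3 270.2 178.3] rim [245.9 151.5 270.7 164.1]
0.098 foot [248.4 167.2 267.8 177.6] body low [246.  162.5 270.3 175.5] rim [245.9 148.7 270.8 161.2]
148 [ 71  11  11  13  11   8  11  45 184 191 191 191 191 178 179 174 157 156
  96  85  88 100  52  37  37  37  36  35  37  70  21   4   6   6  10   3]
152 [187  61   9   9  16   7  15  55  60  62  65  66  71  69  70  72  72  71
  71  73  72  72  71  71  71  69  67  69  33   8   4   6   3   3   3  43]
156 [190 111  26  11  15  16  64 112  72  63  65  68  68  70  70  71  73  72
  74  75  74  74  73  71  70  69  67  63  44  17  10   6   8   5  58 139]
160 [190 111  31  10  13  13  53  58  60  64  68  77  77  84  87  85  87  87
  86  88  87  86  84  78  77  74  70  65  24  12   6   5   4   8  93 185]
164 [188 190 188 189 187 190  83  60  62  63  68  70  73  71  69  70  70  70
  70  69  68  70  71  68  69  69  66  64  23  11   5   7   6  95 175 190]
166 [188 190 191 189 190 190  80  59  62  64  
[... 437 characters left out ...]
70 151 103  62  61  63  65  67  70  69  69  70
  71  71  70  69  68  67  65  60  58 114 152 155 162 178 170 194 196 197]
174 [184 166 166 150 118  88  84  82  81  80  67  66  65  65  65  68  67  68
  66  68  67  66  61  64  64  62  92 119 120 120 119 120  87  83 112 150]
175 [147 120 114  87  81  81  83  82  82  82  77  75  74  70  70  70  70  70
  67  70  70  68  70  67  73  75  81  82  81  82  81  83  82  83  83  84]
176 [106  89  83  82  82  83  83  82  81  81  83  82  80  78  79  78  74  73
  72  73  75  75  79  76  82  83  83  83  82  81  82  83  82  84  83  83]
col256 [86 81 69 70 70 68 68 69 71 71 71 68 71 69 66 67 72 80 82 82 82 84]
[-2.73425157 -1.60225148]
[-2.96999131  1.46412402]
```

The held pot's foot sits about 2 px left of the pan axis in the scene, which is only a few mm off. I'll make a small correction and lower slowly.

Call:
send_rows --xyz '[[0,-1,2],[0,-2,5],[0,-3,8],[0,-3,11],[0,-3,14],[0,-3,16],[0,-3,18],[0,-3,20],[0,-3,21],[0,-3,21]]' --dr '[[0,0,0],[0,0,0],[0,0,0],[0,0,0],[0,0,0],[0,0,0],[0,0,0],[0,0,0],[0,0,0],[0,0,0]]'

```text
time: 13.75
position: [0.5628, 0.0459, 0.09]
tool_rot: [-1.69, -2.648, 0.0]
ft_force: [0.3, -0.8, -1.2]
grip_width: 0.693
grip_force: 12.0
```

Call:
send_rows --xyz '[[0,0,0],[0,0,1],[0,0,1],[0,0,2],[0,0,2],[0,0,3],[0,0,4],[0,0,5],[0,0,5],[0,0,5]]' --dr '[[0,0,0],[0,0,0],[0,0,0],[0,0,0],[0,0,0],[0,0,0],[0,0,0],[0,0,0],[0,0,0],[0,0,0]]'

```text
time: 14.58
position: [0.5628, 0.0459, 0.0852]
tool_rot: [-1.69, -2.648, 0.0]
ft_force: [0.7, -0.1, -1.3]
grip_width: 0.691
grip_force: 12.0
```

No contact yet, so I'll keep going in small steps.

Call:
send_rows --xyz '[[0,0,0],[0,0,1],[0,0,1],[0,0,2],[0,0,2],[0,0,3],[0,0,4],[0,0,4],[0,0,4],[0,0,4]]' --dr '[[0,0,0],[0,0,0],[0,0,0],[0,0,0],[0,0,0],[0,0,0],[0,0,0],[0,0,0],[0,0,0],[0,0,0]]'

```text
time: 15.42
position: [0.5629, 0.046, 0.0813]
tool_rot: [1.69, 2.648, -0.0]
ft_force: [0.9, 0.6, -1.8]
grip_width: 0.69
grip_force: 12.0
```

Call:
send_rows --xyz '[[0,0,0],[0,0,1],[0,0,1],[0,0,2],[0,0,2],[0,0,3],[0,0,3],[0,0,3],[0,0,3],[0,0,3]]' --dr '[[0,0,0],[0,0,0],[0,0,0],[0,0,0],[0,0,0],[0,0,0],[0,0,0],[0,0,0],[0,0,0],[0,0,0]]'

```text
time: 16.25
position: [0.5629, 0.046, 0.0783]
tool_rot: [1.69, 2.648, -0.0]
ft_force: [-0.1, -0.3, -1.7]
grip_width: 0.688
grip_force: 12.0
```

Call:
send_rows --xyz '[[0,0,0],[0,0,0],[0,0,1],[0,0,1],[0,0,1],[0,0,2],[0,0,2],[0,0,2],[0,0,2],[0,0,2]]' --dr '[[0,0,0],[0,0,0],[0,0,0],[0,0,0],[0,0,0],[0,0,0],[0,0,0],[0,0,0],[0,0,0],[0,0,0]]'

```text
time: 17.08
position: [0.5631, 0.0459, 0.0774]
tool_rot: [1.689, 2.648, -0.001]
ft_force: [-1.6, -0.5, 6.2]
grip_width: 0.687
grip_force: 12.0
```

Contact came at 0.0774 with about 8 N of push, as predicted. Releasing, then rising.

Call:
send_rows --xyz '[[0,0,0],[0,0,0],[0,0,0],[0,0,0],[0,0,0],[0,0,0],[0,0,0],[0,0,0],[0,0,0],[0,0,0]]' --dr '[[0,0,0],[0,0,0],[0,0,0],[0,0,0],[0,0,0],[0,0,0],[0,0,0],[0,0,0],[0,0,0],[0,0,0]]' --jaw 87

```text
time: 17.92
position: [0.5629, 0.0459, 0.0763]
tool_rot: [1.69, 2.648, -0.0]
ft_force: [0.6, -0.0, 1.1]
grip_width: 1.003
grip_force: 0.0
```

Call:
send_rows --xyz '[[0,0,-3],[0,0,-10],[0,0,-20],[0,0,-32],[0,0,-46],[0,0,-62],[0,0,-80],[0,0,-100],[0,0,-115],[0,0,-120]]' --dr '[[0,0,0],[0,0,0],[0,0,0],[0,0,0],[0,0,0],[0,0,0],[0,0,0],[0,0,0],[0,0,0],[0,0,0]]'

```text
time: 18.75
position: [0.5646, 0.0465, 0.2004]
tool_rot: [1.687, 2.644, 0.004]
ft_force: [1.2, 0.9, -0.4]
grip_width: 1.0
grip_force: 0.0
```

Run:
```python
from h import *
for i in range(2):
    s=get_state();a=get_image("scene")[:,:,::-1].copy()
print(s["time"],s["position"],s["grip_width"],s["ft_force"])
k=cv2.cvtColor(a,6);k0=cv2.cvtColor(cv2.imread("pics/scene0.png"),6)
for v in range(156,200,3):print(v,' '.join(f"{x:3d}" for x in k[v,226:292:2]))
ca=cam("scene");t=np.linspace(0,6.283,90)
for z,r in((.066,.024),(.076,.03),(.116,.03)):
    q=np.array([proj(ca,(.5561+r*np.cos(b),.0476+r*np.sin(b),z)) for b in t]);print(z,q.min(0).round(1),q.max(0).round(1))
print("stack diff",[(v,int(k0[v,186]),int(k[v,186])) for v in range(250,290,4)])
```

```text
18.8 [0.56454336 0.04640196 0.19986614] 0.9989138600018164 [0.51320835 0.41407136 0.92500839]
156 187 187 187 187 185 185 186 186 187 187 188 189 187 188 188 188 187 188 188 187 187 188 188 148  63  38  37  38  36  36  52  63  64
159 187 187 187 186 186 185 187 186 186 185 188 186 187 173 167 160 161 174 189 190 188 189 188 188 187 186 147  64  36  35  35  37  41
162 187 188 188 187 186 185 186 185 186 187 171 105  64  68  69  70  71  75  68  66 121 186 188 187 187 187 185 187 187 149  64  39  35
165 188 186 188 187 188 185 186 185 186 186  62  58  66  69  68  73  73  76  71  67  62 107 186 187 187 188 187 186 188 187 188 175  88
168  53 187 189 188 188 187 187 187 188 188  74  87  65  69  72  72  73  76  70  68  68  66 195 172 186 188 188 188 190 152 152 187 188
171 190 188 189 189 187 187 188 189 189 188  65  75  98 119 102  97 110  75  80  73  62  56 194 192 182 180 154 153 187 188 188 188 188
174 188 190 188 188 188 189 180 172 116  82  65  70  70  72  71  70  68  68  67  66  60  60 118 129 165 194 168 187 186 188 186 187 186
177 155 182 186 185 196 194 121  81  79  82  57  67  7
[... 599 characters left out ...]
05 108 109 109 109 109 111
192 175 190 195 195 195 194 165 100  77  86 116 145 149 149 150 153 155 154 154 153 151 135 101  66  70 108 108 110 109 109 110 109 109
195 111 171 189 195 194 195 195 196 160 109  95  86  78  72  75  73  73  70  73  71  80  90  97 109 108 109 108 110 109 110 109 107 108
198  91 107 169 187 195 195 195 195 195 196 164 162 114 109 109 109 109 109 110 109 110 110 161 192 195 187 188 160 162 114 115 115 115
0.066 [248.5 177.8] [267.5 188.4]
0.076 [246.1 173.2] [270.  186.5]
0.116 [245.9 159.8] [270.4 172.7]
stack diff [(250, 64, 72), (254, 64, 148), (258, 71, 131), (262, 63, 69), (266, 64, 67), (270, 64, 68), (274, 77, 80), (278, 65, 69), (282, 66, 69), (286, 62, 66)]
```

The pot stands upright within about 2 mm of the pan's centre: columns 245.5–269.5 against 246–270 expected. The other two pots are in place and the gripper is clear, so I'm handing in.

```bash
python3 -c "
from bench import *
print(close_job())"
```

```text
the job is handed in; nothing more can be done
None
```

The top pot stands upright on the balance pan, about 2 mm from its centre by the scene camera, the other two pots are still stacked where they were, and the job is handed in; no verdict came back.

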